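Smooth down the clamp leaves of a basket-rim jig

ROBOT

A 6-joint arm with a two-finger parallel gripper is mounted at the origin on the work surface. World frame = base frame: x ahead of the robot, y to its left, z up, the work surface at z = 0. Lengths are in m, angles in rad, forces in N, time in s.
With the tool pointing down it reaches from about 0.35 to 0.975 m from the base axis. Payload 4.9 kg.
Tool frame: the origin (TCP) lies midway between the tips of the shut fingers; the grasp point (between the pads) lies 19 mm behind it; z points along the fingers, y is the line along which they close (so a half turn about z gives the same grasp; the last joint's range is limited). The gripper opens to 85 mm and grips with 20 to 120 N. Pads are 22 mm wide; open, the fingers measure 114 mm over their backs; the gripper's body (76 mm by 85 mm) begins 54 mm behind the grasp point. The pads swing forward as they close: fully open they stand 13 mm farther back than shut.
Start: joints at [-1.349, 0.053, 1.613, -0, 1.476, -0.119], TCP at [0.209, -0.589, 0.231] pointing down, gripper open.
Joint ranges: [-3.01, 3.01], [-1.01, 2.22], [0.06, 2.58], [-1.02, 4.17], [0.09, 2.62], [-3.14, 3.14]. Speed limits (rad/s): [2.57, 2.57, 3.14, 3.14, 3.14, 3.14].

INTERFACE

Orientations are given as a rotation vector (axis times angle).
In Python, from station import ctrl gives the robot as it stands.
- The arm moves only by the shell command python3 -m handwheel 'ROWS' [FORCE]. ROWS is JSON, a list of rows, each an object with "gripper": the gripper command: -1 is fully open, 1 is shut, values between are in proportion; "offset": the shift along the tool's x, y, z in mm, a list of three; "rotation": the turn, a rotation vector about the tool's x, y, z in rad, a list of three. A call has exactly 8 rows; each row is the pose to reach, as a shift and turn from the pose commanded when the call began, along the tool's axes at that moment; what a row does not reach only later rows make up. A row lasts 1/8 s, in which the tool goes at most 62.5 mm and 10.7 degrees, less where a joint would pass 70% of its speed; a pose out of reach is approached as far as the arm can. A call with a gripper value outside its range is refused whole. The fingers move at their own pace and stop on an object; FORCE is the grip in N (left out, the last holds). Time passes only in rows, so rows that repeat a pose let the fingers close, or fill a call up. It gives the time, the measured TCP pose, the force, the opening and the grip force at its end, in the units of the state.
- ctrl.get_obs(): the state, without advancing time (a new reading comes with each control period).
- ctrl.get_image(name): name is "scene" or "top"; returns a dict with "image" (400x640x3 uint8, red, green, blue), "fovy" (degrees; the focal length in pixels is half the picture's height over the tangent of half this angle, whatever the lens; pixels are square), "cx", "cy" (the principal point, pixels), "xyz" and "attitude" of the camera in the world. Camera axes: x right, y up, looking along -z (the intrinsics and any distortion apply to the point x, -y, -z); pixel columns grow to the right and rows downward; lengths in m; the calibration is good to about 2 mm. A picture is of the moment at which its call begins. There is no depth.
- ctrl.finish_job(): hands the job in; it is judged then, once.
The state is a dict: "t": time; "q": joint angles; "dq": joint speeds; "effort": joint torques, N m; "tool_pos": TCP position; "tool_rot": TCP orientation; "contact_force": force on the tool from outside, world axes, zero at the start; "wrist_torque": the same for the moment, N m; "opening": finger opening in m; "grip_force": force on a finger pad.
Only numpy, scipy, OpenCV 4.12 (cv2) and the standard library are available. Lean on these libraries where they do the work, as an engineer would, in place of code of your own. Each camera call takes 0.05 s, during which the arm holds its last target. There are 200 camera calls.

TASK

With the closed fingertips, press down the raised wooden leaves of the rim jig in one light stroke along the arched row, from the round steel disc to the square steel plate, so that the leaves go flat one after the other. Do not take the fingertips away from the row before the last leaf is down, do not press hard or pry a leaf up, and leave everything else on the table where it is; then move clear of the jig.

Things in the scene. Friction and masses are not known exactly. Their poses are not given: they have to be found in the camera images.
- jig: Jig for basket rims: a plywood board (140 x 310 x 12 mm) on a grey foam pad fixed to the table. Origin: centre of the pad's underside, on the table; z up, long side along own y; board top 30 mm above the table. On it five wooden leaves (40 long, 30 wide, 4 mm thick) stand in a row along an arched lath: arc radius 220 mm, leaf centres 46 mm apart, the arc bulging to own -x.
- board (a joint): How far the board has sunk into the foam (m), 0 untouched. The board stays level; it starts to sink at about 2.5 N and then gives 1 mm for every 1.2 N, up to 0.012.
- disc (a point): Centre of the round dark steel disc, 24 mm across, inlaid in the board's top before the first leaf, at the jig's -y end. Each leaf is hinged on a brass pin at its end nearer this disc (top of the hinge end 37 mm above the table); its free end, away from the disc, stands up a little.
- plate (a point): Centre of the square dark steel plate, 24 mm wide, inlaid in the board's top past the free end of the last leaf, at the jig's +y end.
- row1 (a point): Point fixed to the jig: the middle of the first leaf's top face as it lies when flat (37 mm above the table), 20 mm along from its hinge; leaves are counted from the round disc. Its axes are parallel to the jig's. The row's direction at a leaf runs along the arc through these points.
- row2 (a point): Point fixed to the jig: the middle of the second leaf's top face as it lies when flat (37 mm above the table), 20 mm along from its hinge; leaves are counted from the round disc. Its axes are parallel to the jig's.
- row3 (a point): Point fixed to the jig: the middle of the third leaf's top face as it lies when flat (37 mm above the table), 20 mm along from its hinge; leaves are counted from the round disc. Its axes are parallel to the jig's.
- row4 (a point): Point fixed to the jig: the middle of the fourth leaf's top face as it lies when flat (37 mm above the table), 20 mm along from its hinge; leaves are counted from the round disc. Its axes are parallel to the jig's.
- row5 (a point): Point fixed to the jig: the middle of the fifth leaf's top face as it lies when flat (37 mm above the table), 20 mm along from its hinge; leaves are counted from the round disc. Its axes are parallel to the jig's.
- leaf1 (a joint): Angle of the first leaf (rad): 0 flat on the lath, positive with its free end up; starts 0.25 to 0.42. A stiff hinge: the leaf stays where it is left, with no spring; about 1 N at the middle turns it down.
- leaf2 (a joint): Angle of the second leaf (rad): 0 flat on the lath, positive with its free end up; starts 0.25 to 0.42. A stiff hinge: the leaf stays where it is left, with no spring; about 1 N at the middle turns it down.
- leaf3 (a joint): Angle of the third leaf (rad): 0 flat on the lath, positive with its free end up; starts 0.25 to 0.42. A stiff hinge: the leaf stays where it is left, with no spring; about 1 N at the middle turns it down.
- leaf4 (a joint): Angle of the fourth leaf (rad): 0 flat on the lath, positive with its free end up; starts 0.25 to 0.42. A stiff hinge: the leaf stays where it is left, with no spring; about 1 N at the middle turns it down.
- leaf5 (a joint): Angle of the fifth leaf (rad): 0 flat on the lath, positive with its free end up; starts 0.25 to 0.42. A stiff hinge: the leaf stays where it is left, with no spring; about 1 N at the middle turns it down.
- spool: Wooden thread spool, 28 mm across, 32 mm tall, standing on the jig's board inside the arc; a bystander. Origin at the centre of its foot.
- wax: Small block of white wax, 24 x 34 x 18 mm, on the jig's board outside the arc; a bystander. Origin at the centre of its underside.
- pencil: Red pencil, 168 mm long, 7.5 mm thick, on the table along the jig's near side; a bystander. Origin at the underside, mid-length; own x along it.
- basket: Small round bark basket, 100 mm across the rim, 62 mm tall, on the table beyond the jig; a bystander. Origin at the centre of its underside.
- tape: Roll of paper tape lying flat, 90 mm across, 24 mm tall; a bystander. Origin at the centre of its underside.
- jar: Lidded jar, 60 mm across, 65 mm tall; a bystander. Origin at the centre of its underside.
- phone: Black phone lying flat, 147 x 72 x 8 mm; a bystander. Origin at the centre of its underside.
- bottle: Water bottle, 62 mm across, 190 mm tall; a bystander. Origin at the centre of its underside.

How it is judged:
By the outcome, as a careful person would: the job done as asked, in the order asked, and still so for the second after the job is handed in, with the robot touching nothing.
It also fails if it takes over 38 s, if anything falls off the work surface, if the arm or the gripper's body presses on something with over 40 N, if the wrist force passes 120 N, or if a joint passes its speed limit or range.

## Working session

There is one attempt and no reset: what is moved stays moved. The work goes in short steps, Python scripts to look and compute and a shell command to move; the robot and the scene stay as the last step left them, time stands still between calls to the robot, and variables do not carry over. Pictures are saved under pics/ and viewed, at most 10 in all, crops included, and the job is handed in when it is done.

```bash
mkdir -p pics; ls
python3 - <<'E'
from station import ctrl
import cv2
for n in("scene","top"):
    d=ctrl.get_image(n); print({k:v for k,v in d.items() if k!="image"})
    cv2.imwrite(f"pics/{n}0.png",d["image"][:,:,::-1])
print(ctrl.get_obs())
E
```

```text
pics
{'fovy': 49.74136529841932, 'cx': 319.8575001502434, 'cy': 196.5879683600944, 'xyz': array([1.30822259, 0.2842282 , 0.691243  ]), 'attitude': array([0.55768866, 0.84655887, 1.78879636])}
{'fovy': 42.01723637939349, 'cx': 317.40382829203656, 'cy': 200.5212062273989, 'xyz': array([ 0.39576028, -0.01237864,  1.6183853 ]), 'attitude': array([ 0.10533149, -0.09429319, -1.55618363])}
{'t': 0.1, 'q': array([-1.34899722e+00,  5.32904473e-02,  1.61415711e+00,  1.41752528e-06,
        1.47602659e+00, -1.18989904e-01]), 'dq': array([ 0.00063181, -0.00196056, -0.00264404,  0.00057333, -0.00042766,
       -0.00049648]), 'effort': array([ 4.07483194e-04, -3.94899344e+01, -3.71364534e+01, -4.86587624e-05,
        3.89180146e-03, -3.53819723e-05]), 'tool_pos': array([ 0.2087745 , -0.58849375,  0.23018597]), 'tool_rot': array([-3.09424410e+00, -5.32404647e-01,  1.49553885e-04]), 'contact_force': array([-0.16709625, -0.25525879, -0.08746953]), 'wrist_torque': array([-0.00689406,  0.03198813,  0.0063475 ]), 'grip_force': 0.0, 'opening': 0.085415202812015}
```

View pics/top0.png

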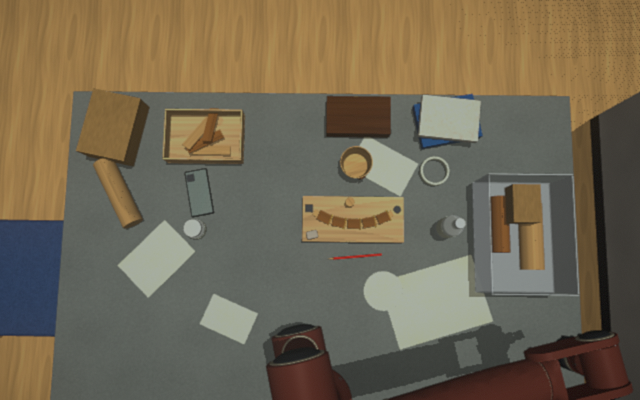

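View pics/scene0.png

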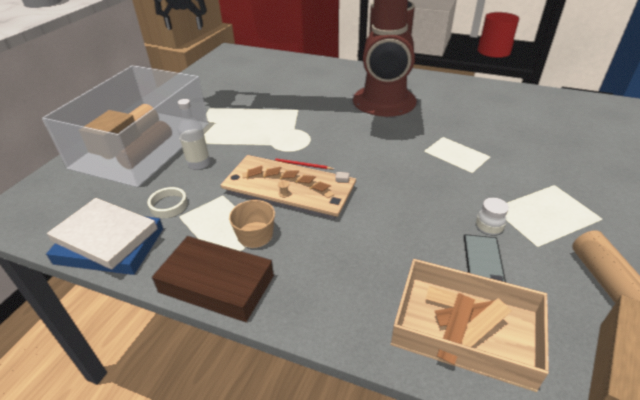

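The top view shows the jig at columns 302-404 and rows 196-243. The disc is near (397,210), the plate near (309,208), and the arc bulges toward the robot. I'll enlarge both views.

Run:
```python
import cv2
a=cv2.imread("pics/top0.png")[188:266,293:413]; cv2.imwrite("pics/topc.png",cv2.resize(a,None,fx=6.5,fy=6.5,interpolation=cv2.INTER_CUBIC))
a=cv2.imread("pics/scene0.png")[148:218,215:365]; cv2.imwrite("pics/scenec.png",cv2.resize(a,None,fx=5,fy=5,interpolation=cv2.INTER_CUBIC))
```

```text
(no output)
```

View pics/topc.png

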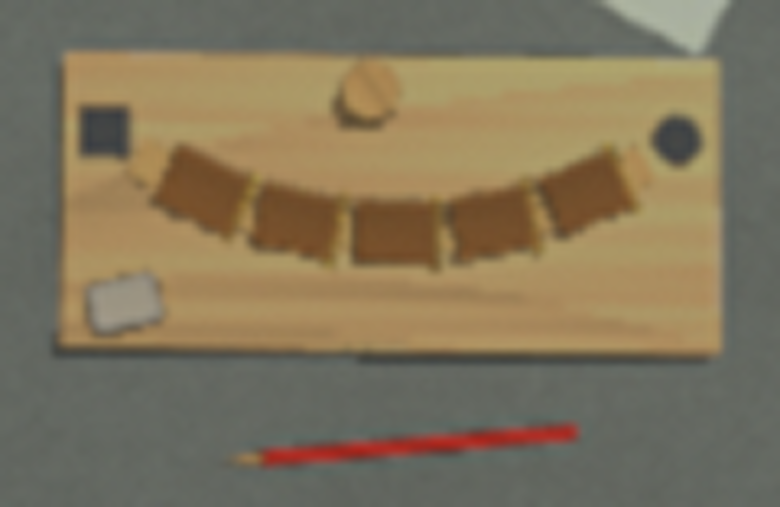

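View pics/scenec.png

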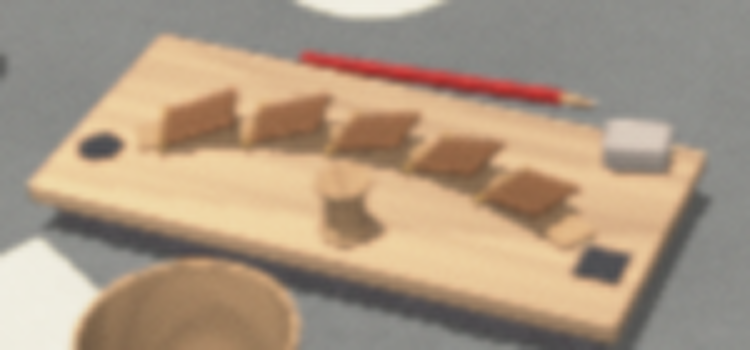

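The enlarged crops show these positions:
- **Top crop:** plate (104,131), disc (677,140), and the hinge pins from leaf 1 to 5 at (625,180), (536,217), (438,235), (339,231), (243,208).
- **Scene crop:** disc (101,146) and plate (602,265).

Next I'll fit the jig pose to these.

```bash
cat > h.py <<'E'
import numpy as np
from scipy.spatial.transform import Rotation as R
C={"top":(42.01723637939349,317.40382829203656,200.5212062273989,[0.39576028,-0.01237864,1.6183853],[0.10533149,-0.09429319,-1.55618363]),
"scene":(49.74136529841932,319.8575001502434,196.5879683600944,[1.30822259,0.2842282,0.691243],[0.55768866,0.84655887,1.78879636])}
def proj(n,P):
    f,cx,cy,x,a=C[n]; f=200/np.tan(np.radians(f/2))
    p=R.from_rotvec(a).inv().apply(np.atleast_2d(P)-x)
    return np.c_[cx+f*p[:,0]/-p[:,2], cy-f*p[:,1]/-p[:,2]]
def leafs(x0,s=0):  # jig-frame point s along from leaf centre, and yaw of row direction
    a=(np.arange(5)-2)*2*np.arcsin(.023/.22)
    c=np.c_[x0+.22-.22*np.cos(a),.22*np.sin(a),np.full(5,.037)]
    return c+s*np.c_[np.sin(a),np.cos(a),0*a],a
E
cat > fit.py <<'E'
import numpy as np
from h import *
from scipy.optimize import least_squares
T=lambda l:np.c_[293+(np.array(l)[:,0]+.5)/6.5-.5,188+(np.array(l)[:,1]+.5)/6.5-.5]
S=lambda l:np.c_[215+(np.array(l)[:,0]+.5)/5-.5,148+(np.array(l)[:,1]+.5)/5-.5]
tc=T([(64,52),(720,58),(720,354),(60,348),(677,140),(104,131)])
sc=S([(615,338),(30,187),(165,37),(706,155),(101,146),(602,265)])
hp=T([(625,180),(536,217),(438,235),(339,231),(243,208)])
def model(p):
    x,y,w,x0,dx,dy,px,py=p[:8]
    J=lambda q:R.from_euler('z',w).apply(q)+[x,y,0]
    b=np.array([(.07,.155,.03),(.07,-.155,.03),(-.07,-.155,.03),(-.07,.155,.03),(dx,dy,.03),(px,py,.03)])
    h,_=leafs(x0,-.02); 
    return J(b),J(h)
def res(p,full=0):
    b,h=model(p); r=[proj("top",b)-tc,proj("scene",b)-sc+p[8:10],proj("top",h)-hp]
    return r if full else np.r_[np.concatenate(r).ravel(),p[8:10]/3]
s=least_squares(res,[.55,0,0,-.02,.03,-.13,.03,.13,0,0])
print(s.x.round(4)); [print(q.round(2).tolist()) for q in res(s.x,1)]
x,y,w,x0=s.x[:4]
c,a=leafs(x0); J=lambda q:R.from_euler('z',w).apply(q)+[x,y,0]
print("rows",J(c).round(4).tolist(),"dir yaw from +y", (w-a).round(3)); print("hinges",J(leafs(x0,-.02)[0]).round(4).tolist());print("ends",J(leafs(x0,.02)[0]).round(4).tolist());print(model(s.x)[0][4:].round(4))
E
python3 fit.py
```

```text
[ 0.5449 -0.1092 -0.0036 -0.0161  0.03   -0.1355  0.0301  0.1351  1.1461
  2.0499]
[[0.3, -0.53], [0.16, 0.09], [0.38, 0.17], [0.0, -0.53], [0.46, 0.31], [0.37, 0.31]]
[[-0.13, -1.53], [-0.46, 0.04], [-0.32, 0.07], [0.31, 0.01], [0.28, 0.7], [0.19, 0.49]]
[[-0.29, -0.05], [-0.55, -0.01], [-0.38, -0.08], [-0.33, 0.09], [-0.32, 0.04]]
rows [[0.5475, -0.1987, 0.037], [0.5334, -0.1549, 0.037], [0.5288, -0.1092, 0.037], [0.5337, -0.0634, 0.037], [0.5481, -0.0197, 0.037]] dir yaw from +y [ 0.415  0.206 -0.004 -0.213 -0.423]
hinges [[0.5555, -0.217, 0.037], [0.5375, -0.1745, 0.037], [0.5287, -0.1292, 0.037], [0.5295, -0.083, 0.037], [0.5399, -0.038, 0.037]]
ends [[0.5394, -0.1804, 0.037], [0.5293, -0.1353, 0.037], [0.5288, -0.0892, 0.037], [0.538, -0.0439, 0.037], [0.5563, -0.0015, 0.037]]
[[ 0.5744 -0.2448  0.03  ]
 [ 0.5754  0.0258  0.03  ]]
```

```bash
cat > off.py <<'E'
import sys,numpy as np
from h import *
from station import ctrl
o=ctrl.get_obs(); r=R.from_rotvec(o["tool_rot"])
tgt=np.array(eval(sys.argv[1]))
print("offset mm",(r.inv().apply(tgt-o["tool_pos"])*1000).round(1),"rot",(r.inv()*R.from_rotvec([np.pi,0,0])).as_rotvec().round(4),"pos",o["tool_pos"].round(4),"F",o["contact_force"].round(2),"t",o["t"])
E
python3 off.py "[.567,-.243,.25]"
```

```text
offset mm [ 453.1 -205.9  -19.3] rot [-1.900e-03  1.000e-04  3.408e-01] pos [ 0.2088 -0.5885  0.2302] F [-0.17 -0.26 -0.09] t 0.1
```

```bash
python3 -m handwheel '[{"gripper":1,"offset":[0,0,-20],"rotation":[0,0,0]},{"gripper":1,"offset":[60,-27,-20],"rotation":[0,0,0.1]},{"gripper":1,"offset":[115,-52,-20],"rotation":[0,0,0.2]},{"gripper":1,"offset":[170,-77,-20],"rotation":[0,0,0.341]},{"gripper":1,"offset":[225,-102,-20],"rotation":[0,0,0.341]},{"gripper":1,"offset":[280,-127,-20],"rotation":[0,0,0.341]},{"gripper":1,"offset":[335,-152,-20],"rotation":[0,0,0.341]},{"gripper":1,"offset":[390,-177,-20],"rotation":[0,0,0.341]}]' 20 && python3 off.py "[.567,-.243,.10]"
```

```text
t: 1.1
tool_pos: [0.5189, -0.2906, 0.2533]
tool_rot: [3.14, -0.0, 0.003]
contact_force: [0.5, -1.1, -0.6]
opening: -0.0
grip_force: 0.0
offset mm [ 47.8 -47.8 153.3] rot [ 0.0015 -0.002  -0.0002] pos [ 0.5189 -0.2906  0.2533] F [ 0.48 -1.09 -0.64] t 1.1
```

```bash
python3 -m handwheel '[{"gripper":1,"offset":[45,-44,0],"rotation":[0,0,0]},{"gripper":1,"offset":[45,-44,50],"rotation":[0,0,0]},{"gripper":1,"offset":[45,-44,100],"rotation":[0,0,0]},{"gripper":1,"offset":[45,-44,150],"rotation":[0,0,0]},{"gripper":1,"offset":[45,-44,180],"rotation":[0,0,0]},{"gripper":1,"offset":[45,-44,180],"rotation":[0,0,0]},{"gripper":1,"offset":[45,-44,180],"rotation":[0,0,0]},{"gripper":1,"offset":[45,-44,180],"rotation":[0,0,0]}]' && python3 off.py "[.565,-.233,.039]"
python3 - <<'E'
from station import ctrl
import cv2
from h import *
o=ctrl.get_obs(); p=o["tool_pos"]
im=[]
for n in("top","scene"):
    a=ctrl.get_image(n)["image"][:,:,::-1]; u,v=proj(n,p)[0]; print(n,u,v)
    u0,v0=int(u)-50,int(v)-38; c=a[v0:v0+75,u0:u0+100]; print(u0,v0); im.append(cv2.resize(c,None,fx=5.5 if 0 else 4,fy=4,interpolation=cv2.INTER_CUBIC))
cv2.imwrite("pics/p1.png",cv2.hconcat(im))
E
```

```text
t: 2.1
tool_pos: [0.564, -0.2489, 0.0743]
tool_rot: [3.139, -0.0, 0.006]
contact_force: [-0.2, 0.2, -0.6]
opening: -0.0
grip_force: 0.0
offset mm [  0.9 -16.   35.2] rot [ 0.0024 -0.004  -0.0002] pos [ 0.564  -0.2489  0.0743] F [-0.22  0.19 -0.64] t 2.1
top 400.7505213433161 211.2925241161345
350 173
scene 231.99474150469797 158.6062493433434
181 120
```

View pics/p1.png

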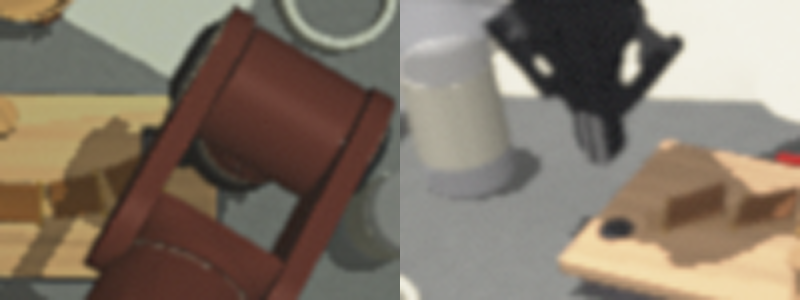

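In the scene crop the fingertip sits at about (232,159), which matches the projected TCP (232.0,158.6). The scene calibration therefore agrees with the arm, so I'll refit with the bias assigned to the top camera.

```bash
sed -e 's/-sc+p\[8:10\]/-sc/' -e 's/proj("top",b)-tc/proj("top",b)-tc+p[8:10]/' -e 's/-hp\]/-hp+p[8:10]]/' fit.py > fit2.py; python3 fit2.py
```

```text
[ 0.5511 -0.1034 -0.0043 -0.0162  0.0301 -0.1349  0.0299  0.1347  1.905
  2.0355]
[[0.37, -0.55], [0.17, 0.14], [0.33, 0.17], [0.01, -0.61], [0.26, 0.32], [0.55, 0.31]]
[[0.21, -1.25], [-0.88, -0.08], [-0.62, -0.37], [0.66, -0.11], [0.12, 0.56], [0.32, 0.55]]
[[-0.3, -0.03], [-0.56, -0.0], [-0.39, -0.08], [-0.34, 0.07], [-0.31, 0.02]]
rows [[0.5536, -0.1929, 0.037], [0.5395, -0.1491, 0.037], [0.5349, -0.1033, 0.037], [0.5399, -0.0576, 0.037], [0.5543, -0.0139, 0.037]] dir yaw from +y [ 0.415  0.205 -0.004 -0.214 -0.423]
hinges [[0.5616, -0.2112, 0.037], [0.5436, -0.1687, 0.037], [0.5348, -0.1233, 0.037], [0.5357, -0.0771, 0.037], [0.5461, -0.0321, 0.037]]
ends [[0.5455, -0.1746, 0.037], [0.5355, -0.1295, 0.037], [0.535, -0.0833, 0.037], [0.5442, -0.038, 0.037], [0.5626, 0.0043, 0.037]]
[[ 0.5806 -0.2384  0.03  ]
 [ 0.5817  0.0312  0.03  ]]
```

```bash
python3 off.py "[.567,-.230,.040]"
```

```text
offset mm [  3.5 -18.6  33.4] rot [ 0.0017 -0.0029 -0.0002] pos [ 0.5634 -0.2486  0.0735] F [ 0.96 -0.56  0.67] t 2.2
```

```bash
python3 -m handwheel '[{"gripper":1,"offset":[4,-9,10],"rotation":[0,0,0]},{"gripper":1,"offset":[4,-18,20],"rotation":[0,0,0]},{"gripper":1,"offset":[4,-18,30],"rotation":[0,0,0]},{"gripper":1,"offset":[4,-18,30],"rotation":[0,0,0]},{"gripper":1,"offset":[4,-18,30],"rotation":[0,0,0]},{"gripper":1,"offset":[4,-18,30],"rotation":[0,0,0]},{"gripper":1,"offset":[4,-18,30],"rotation":[0,0,0]},{"gripper":1,"offset":[4,-18,30],"rotation":[0,0,0]}]' && python3 off.py "[.566,-.228,.037]"
python3 - <<'E'
from station import ctrl
import cv2
from h import *
p=ctrl.get_obs()["tool_pos"]; n="scene"
a=ctrl.get_image(n)["image"][:,:,::-1]; print(proj(n,p))
cv2.imwrite("pics/p2.png",cv2.resize(a[130:205,210:310],None,fx=8,fy=8,interpolation=cv2.INTER_CUBIC))
E
python3 off.py "[.566,-.228,.037]"
```

```text
t: 3.2
tool_pos: [0.5664, -0.23, 0.0416]
tool_rot: [3.141, -0.001, 0.001]
contact_force: [0.2, -0.6, -0.6]
opening: 0.0003
grip_force: 0.0
offset mm [-0.5 -2.   4.6] rot [ 0.0002 -0.0004 -0.0003] pos [ 0.5664 -0.23    0.0416] F [ 0.24 -0.63 -0.58] t 3.2
[[239.9423477  171.19361601]]
offset mm [-0.4 -2.   4.5] rot [ 0.0002 -0.0002 -0.0003] pos [ 0.5664 -0.23    0.0415] F [ 0.58 -0.31  0.01] t 3.25
```

View pics/p2.png

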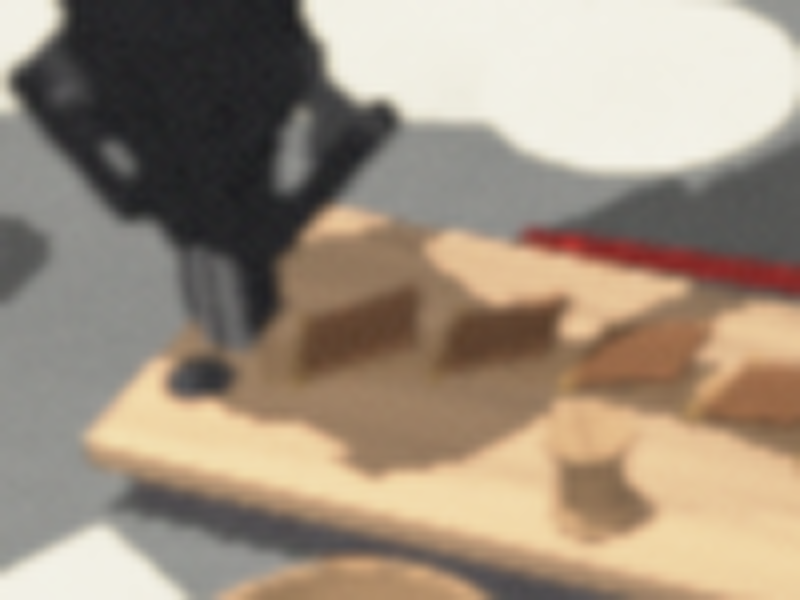

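The fingertip is at crop (235,340) against a projected (239,330), so it is just before leaf 1. The near end of leaf 1's brass pin is at (300,378).

Run:
```python
from h import *
for x,y in((.5449,-.1092),(.5511,-.1034)):
    q=[]
    for i in range(3):
        c,a=leafs(-.0162,-.02); q.append(c[i]+.015*np.array([np.cos(a[i]),-np.sin(a[i]),0])-[0,0,.003])
    P=R.from_euler('z',-.004).apply(q)+[x,y,0]
    print(((proj("scene",P)-[210,130])*8).round(0).tolist())
```

```text
[[292.0, 366.0], [429.0, 361.0], [561.0, 372.0]]
[[299.0, 381.0], [436.0, 376.0], [570.0, 388.0]]
```

The scene fit matches the observed hinges. I'll land lightly on leaf 1's hinge end and check the force.

```bash
python3 -m handwheel '[{"gripper":1,"offset":[-1,-5,0],"rotation":[0,0,0]},{"gripper":1,"offset":[-2,-10,0],"rotation":[0,0,0]},{"gripper":1,"offset":[-3,-14,0],"rotation":[0,0,0]},{"gripper":1,"offset":[-3,-14,1],"rotation":[0,0,0]},{"gripper":1,"offset":[-3,-14,2],"rotation":[0,0,0]},{"gripper":1,"offset":[-3,-14,3],"rotation":[0,0,0]},{"gripper":1,"offset":[-3,-14,3.5],"rotation":[0,0,0]},{"gripper":1,"offset":[-3,-14,3.5],"rotation":[0,0,0]}]' && python3 off.py "[.5536,-.193,.036]"
```

```text
t: 4.25
tool_pos: [0.5635, -0.216, 0.0381]
tool_rot: [3.142, -0.0, 0.0]
contact_force: [-0.8, 1.5, 2.1]
opening: -0.0001
grip_force: 1.0
offset mm [ -9.9 -23.    2.1] rot [ 0.0001 -0.0002 -0.0003] pos [ 0.5635 -0.216   0.0381] F [-0.85  1.54  2.12] t 4.25
```

```bash
python3 -m handwheel '[{"gripper":1,"offset":[0,0,0.7],"rotation":[0,0,0]},{"gripper":1,"offset":[-1,-3,1.2],"rotation":[0,0,0]},{"gripper":1,"offset":[-3,-7,1.5],"rotation":[0,0,0]},{"gripper":1,"offset":[-5,-11,1.5],"rotation":[0,0,0]},{"gripper":1,"offset":[-6.5,-15,1.5],"rotation":[0,0,0]},{"gripper":1,"offset":[-8.5,-19,1.5],"rotation":[0,0,0]},{"gripper":1,"offset":[-10,-23,1.5],"rotation":[0,0,0]},{"gripper":1,"offset":[-10,-23,1.5],"rotation":[0,0,0]}]' && python3 off.py "[.5395,-.149,.036]"
```

```text
t: 5.25
tool_pos: [0.5531, -0.1922, 0.0362]
tool_rot: [-3.141, -0.0, 0.001]
contact_force: [0.5, 0.7, 3.4]
opening: 0.0001
grip_force: 1.6
offset mm [-13.6 -43.2   0.3] rot [-0.0009  0.0004  0.0001] pos [ 0.5531 -0.1922  0.0362] F [0.51 0.69 3.41] t 5.25
```

Force is 3.4 N at z = 36.2 mm, which is light and consistent with about 0.8 mm of sink. I'll carry on along the arc at this height.

```bash
python3 -m handwheel '[{"gripper":1,"offset":[-2.5,-6,0],"rotation":[0,0,0]},{"gripper":1,"offset":[-5,-12,0],"rotation":[0,0,0]},{"gripper":1,"offset":[-7.5,-18,0],"rotation":[0,0,0]},{"gripper":1,"offset":[-9.5,-24,0],"rotation":[0,0,0]},{"gripper":1,"offset":[-11,-30,0],"rotation":[0,0,0]},{"gripper":1,"offset":[-12.3,-36,0],"rotation":[0,0,0]},{"gripper":1,"offset":[-13.5,-42,0],"rotation":[0,0,0]},{"gripper":1,"offset":[-13.7,-43,0],"rotation":[0,0,0]}]' && python3 off.py "[.5349,-.1033,.036]"
```

```text
t: 6.25
tool_pos: [0.5394, -0.1494, 0.0362]
tool_rot: [-3.142, -0.0, 0.001]
contact_force: [0.0, -2.7, 2.7]
opening: 0.0002
grip_force: 1.6
offset mm [ -4.5 -46.1   0.2] rot [-0.      0.0004  0.0003] pos [ 0.5394 -0.1494  0.0362] F [ 0.01 -2.71  2.71] t 6.25
```

```bash
python3 -m handwheel '[{"gripper":1,"offset":[-1,-6,0],"rotation":[0,0,0]},{"gripper":1,"offset":[-2.2,-12,0.1],"rotation":[0,0,0]},{"gripper":1,"offset":[-3.2,-18,0.2],"rotation":[0,0,0]},{"gripper":1,"offset":[-4,-24,0.2],"rotation":[0,0,0]},{"gripper":1,"offset":[-4.5,-30,0.2],"rotation":[0,0,0]},{"gripper":1,"offset":[-4.7,-36,0.2],"rotation":[0,0,0]},{"gripper":1,"offset":[-4.7,-42,0.2],"rotation":[0,0,0]},{"gripper":1,"offset":[-4.7,-46,0.2],"rotation":[0,0,0]}]' && python3 off.py "[.5399,-.0576,.036]"
python3 - <<'E'
from station import ctrl
import cv2
a=ctrl.get_image("scene")["image"][:,:,::-1]
cv2.imwrite("pics/p3.png",cv2.resize(a[130:220,215:355],None,fx=5.7,fy=5.7,interpolation=cv2.INTER_CUBIC))
E
```

```text
t: 7.25
tool_pos: [0.5348, -0.1034, 0.036]
tool_rot: [-3.142, -0.0, 0.0]
contact_force: [0.6, -2.6, 3.5]
opening: 0.0002
grip_force: 1.7
offset mm [  5.1 -45.8   0. ] rot [-0.0001  0.0003  0.0001] pos [ 0.5348 -0.1034  0.036 ] F [ 0.55 -2.57  3.5 ] t 7.25
```

View pics/p3.png

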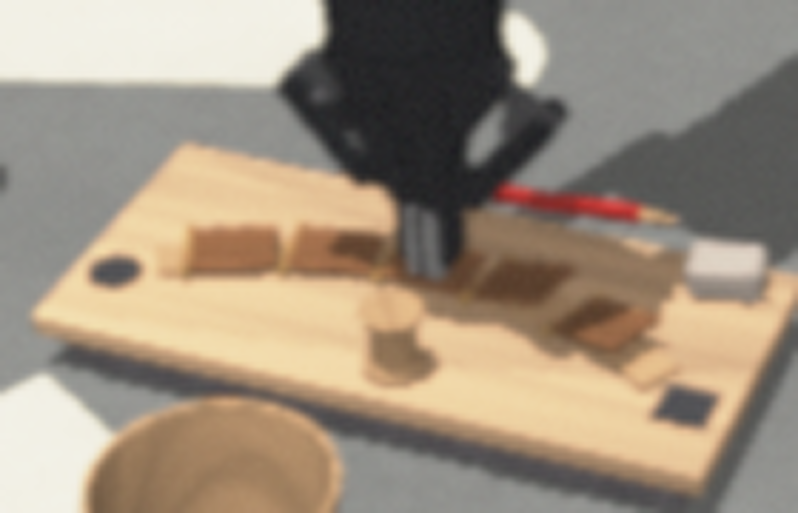

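Leaves 1 and 2, at crop (235,250) and (335,250), lie flat. The fingers are on leaf 3 at (430,275), and leaves 4 and 5 are still raised. I'll continue the stroke.

```bash
python3 -m handwheel '[{"gripper":1,"offset":[0,-6,0],"rotation":[0,0,0]},{"gripper":1,"offset":[0.2,-12,0],"rotation":[0,0,0]},{"gripper":1,"offset":[0.6,-18,0],"rotation":[0,0,0]},{"gripper":1,"offset":[1,-24,0],"rotation":[0,0,0]},{"gripper":1,"offset":[1.8,-30,0],"rotation":[0,0,0]},{"gripper":1,"offset":[3,-36,0],"rotation":[0,0,0]},{"gripper":1,"offset":[4.2,-42,0],"rotation":[0,0,0]},{"gripper":1,"offset":[5,-46,0],"rotation":[0,0,0]}]' && python3 off.py "[.5543,-.0139,.036]"
```

```text
t: 8.3
tool_pos: [0.5399, -0.0574, 0.036]
tool_rot: [-3.141, -0.0, 0.0]
contact_force: [-0.2, -2.7, 3.5]
opening: -0.0
grip_force: 1.7
offset mm [ 14.4 -43.5   0. ] rot [-0.0001  0.0003  0.0001] pos [ 0.5399 -0.0574  0.036 ] F [-0.16 -2.72  3.46] t 8.3
```

```bash
python3 -m handwheel '[{"gripper":1,"offset":[1.3,-6,0],"rotation":[0,0,0]},{"gripper":1,"offset":[2.8,-12,0],"rotation":[0,0,0]},{"gripper":1,"offset":[4.4,-18,0],"rotation":[0,0,0]},{"gripper":1,"offset":[6.2,-24,0],"rotation":[0,0,0]},{"gripper":1,"offset":[8.3,-30,0],"rotation":[0,0,0]},{"gripper":1,"offset":[10.6,-35.5,0],"rotation":[0,0,0]},{"gripper":1,"offset":[13,-41,0],"rotation":[0,0,0]},{"gripper":1,"offset":[14.4,-44,0],"rotation":[0,0,0]}]' && python3 off.py "[.5626,.0043,.036]"
```

```text
t: 9.3
tool_pos: [0.5544, -0.0135, 0.036]
tool_rot: [-3.142, -0.0, 0.0]
contact_force: [-1.7, -2.6, 2.8]
opening: 0.0002
grip_force: 1.7
offset mm [  8.2 -17.8   0. ] rot [-0.0001  0.0003  0.0001] pos [ 0.5544 -0.0135  0.036 ] F [-1.66 -2.56  2.78] t 9.3
```

```bash
python3 -m handwheel '[{"gripper":1,"offset":[2.2,-5,0],"rotation":[0,0,0]},{"gripper":1,"offset":[4.5,-10,0],"rotation":[0,0,0]},{"gripper":1,"offset":[6.8,-15,0],"rotation":[0,0,0]},{"gripper":1,"offset":[8.5,-18.5,0],"rotation":[0,0,0]},{"gripper":1,"offset":[10.5,-22.5,0],"rotation":[0,0,0]},{"gripper":1,"offset":[10.5,-22.5,0],"rotation":[0,0,0]},{"gripper":1,"offset":[10.5,-22.5,0],"rotation":[0,0,0]},{"gripper":1,"offset":[10.5,-22.5,0],"rotation":[0,0,0]}]' && python3 off.py "[.5626,.0043,.036]"
python3 - <<'E'
from station import ctrl
import cv2
a=ctrl.get_image("scene")["image"][:,:,::-1]
cv2.imwrite("pics/p4.png",cv2.resize(a[130:220,215:355],None,fx=5.7,fy=5.7,interpolation=cv2.INTER_CUBIC))
E
```

```text
t: 10.3
tool_pos: [0.5649, 0.0092, 0.0359]
tool_rot: [-3.14, 0.001, -0.001]
contact_force: [1.4, 2.6, -0.1]
opening: 0.0002
grip_force: 1.3
offset mm [-2.3  4.9 -0.1] rot [-0.0012 -0.0004 -0.0004] pos [0.5649 0.0092 0.0359] F [ 1.41  2.55 -0.07] t 10.3
```

View pics/p4.png

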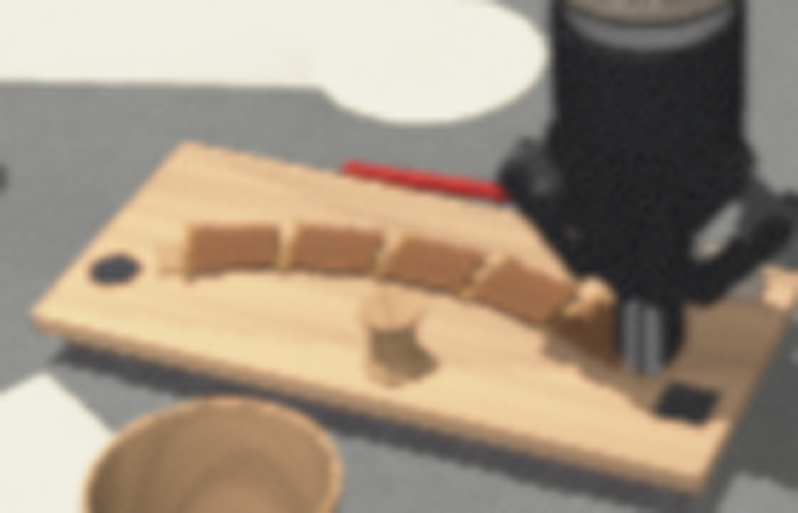

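The leaves are down, and the fingertips have just slipped past leaf 5's free end (about (615,345) in the crop). I'll move forward off its edge before lifting so the lift can't drag it up.

```bash
python3 -m handwheel '[{"gripper":1,"offset":[2,-4,0],"rotation":[0,0,0]},{"gripper":1,"offset":[4,-9,0],"rotation":[0,0,0]},{"gripper":1,"offset":[4,-9,0],"rotation":[0,0,0]},{"gripper":1,"offset":[4,-9,-10],"rotation":[0,0,0]},{"gripper":1,"offset":[4,-9,-50],"rotation":[0,0,0]},{"gripper":1,"offset":[4,-9,-110],"rotation":[0,0,0]},{"gripper":1,"offset":[4,-60,-160],"rotation":[0,0,0]},{"gripper":1,"offset":[4,-120,-160],"rotation":[0,0,0]}]' && python3 -m handwheel '[{"gripper":1,"offset":[0,-60,0],"rotation":[0,0,0]},{"gripper":1,"offset":[0,-110,0],"rotation":[0,0,0]},{"gripper":1,"offset":[0,-110,0],"rotation":[0,0,0]},{"gripper":1,"offset":[0,-110,0],"rotation":[0,0,0]},{"gripper":1,"offset":[0,-110,0],"rotation":[0,0,0]},{"gripper":1,"offset":[0,-110,0],"rotation":[0,0,0]},{"gripper":1,"offset":[0,-110,0],"rotation":[0,0,0]},{"gripper":1,"offset":[0,-110,0],"rotation":[0,0,0]}]'
python3 - <<'E'
from station import ctrl
import cv2
a=ctrl.get_image("scene")["image"][:,:,::-1]
cv2.imwrite("pics/p5.png",cv2.resize(a[130:220,215:355],None,fx=5.7,fy=5.7,interpolation=cv2.INTER_CUBIC))
E
```

```text
t: 11.35
tool_pos: [0.5719, 0.1246, 0.2024]
tool_rot: [-3.141, 0.005, -0.016]
contact_force: [0.6, -0.2, -0.6]
opening: -0.0
grip_force: 0.0
t: 12.35
tool_pos: [0.569, 0.2341, 0.1958]
tool_rot: [3.142, -0.001, 0.0]
contact_force: [-0.8, -0.9, 0.4]
opening: -0.0002
grip_force: 0.0
```

View pics/p5.png

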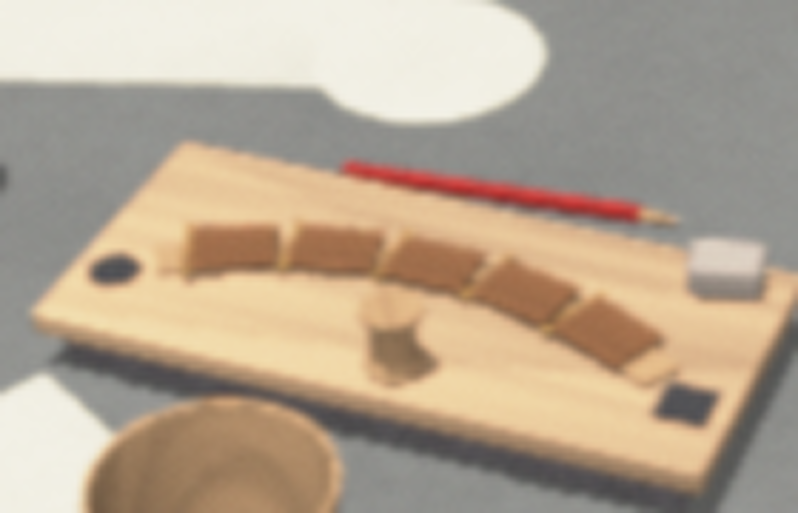

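All five leaves lie flat, from (235,250) to (610,330) in the crop. The spool, wax and pencil haven't moved, and the arm is clear of the jig.

```bash
python3 -c "
from station import ctrl
print(ctrl.finish_job())"
```

```text
the job is handed in; nothing more can be done
None
```

I pressed all five leaves flat in one stroke from the disc to the plate, with 2–3.5 N downward at each reading, moved the arm clear, and handed the job in at about 12.4 s; the last picture shows the leaves flat and the spool, wax and pencil in place.

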